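# Find the stamped crate and push it into the dispatch lane

### The job

Two look-alike empty crates stand by the wooden stop, and one has a round blue stamp underneath: tip up first the crate on the robot's left, then the one on its right, each to about 65 degrees for a moment to look underneath, and let each back down flat without toppling it. Then push the stamped crate along the table into the dispatch lane, flat, between the two white tape lines and square to them. Only push with the fingers, never pick a crate up, and leave the other crate and everything else at their places.

Things in the scene. Friction and masses are not known exactly. Their poses are not given: they have to be found in the camera images.
- crate_stamped: empty loose wooden crate, open on top, body 150 mm along its x, 140 along y, 70 mm tall, walls 6 mm, heavy floor; along the rim of its two x ends runs a cleat 12 mm high standing 10 mm out, 0.3 to 0.6 kg; origin at the centre of its underside, z up. Its -x side faces the bench stop, 8 to 20 mm off, parallel within 0.06 rad. A round blue stamp, 90 mm across, is in the middle of its underside; otherwise like the other.
- crate_plain: empty loose wooden crate, open on top, body 150 mm along its x, 140 along y, 70 mm tall, walls 6 mm, heavy floor; along the rim of its two x ends runs a cleat 12 mm high standing 10 mm out, 0.3 to 0.6 kg; origin at the centre of its underside, z up. Its -x side faces the bench stop, 8 to 20 mm off, parallel within 0.06 rad. The other crate, alike but with a bare wooden underside.
- bench_stop: dark batten fixed to the table, 860 mm along its y, 30 mm wide, 7 mm high; origin at table level, middle of its far face (towards the crates); x points away from the robot. A crate pushed towards the robot near its top slides up to it, stops, and tips about its lower near edge, which creeps off it by up to 20 mm. It falls back by itself if let go below about 1.3 rad; beyond that it comes to stand on its side.
- lane: dispatch lane: two white tape lines flat on the red table, each 240 mm long (along its x) and 18 mm wide, 220 mm apart in the clear, running away from the bench stop. Origin at table level on the far face of the bench stop, half-way between the lines; x runs along the lines away from the robot, y across them. The tapes cover x from 20 to 260 mm.
- tower_cream: loose cream casting of a slim domed tower, 180 mm tall, foot 60 mm across, near the left end of the table; origin at the centre of its foot. Leave alone.
- tower_gold: loose gold-coloured casting of a slim domed tower, 150 mm tall, foot 60 mm across, near the right end of the table; origin at the centre of its foot. Leave alone.
- paint_jar: loose white paint jar with an orange lid, 48 mm across, 60 mm tall, beyond the right-hand crate; origin at the centre of its underside. Leave alone.
- paint_cup: loose black paint cup, 60 mm across, 55 mm tall, beyond the left-hand crate; origin at the centre of its underside. Leave alone.
- brush: loose yellow-handled paint brush, 170 mm long, lying beyond the lane; origin under its middle. Leave alone.
- small_bowl: loose terracotta bowl, 72 mm across, 35 mm tall, beyond the lane; origin at the centre of its underside. Leave alone.
There are look-alikes about, which are no part of the job. Leave any green or purple look-alike of the crate_stamped alone.

How it is judged:
On the way, in this order (a step that is already met when the one before it is completed fails the run):
1. the left-hand crate is tipped up by more than 0.95 rad (54 degrees) while the other stands flat at its place (((world y of crate_stamped above 0.12 m and angle between crate_stamped's own z axis and vertical above 0.95 rad and world y of crate_plain below -0.12 m and angle between crate_plain's own z axis and vertical below 0.06 rad) or (world y of crate_plain above 0.12 m and angle between crate_plain's own z axis and vertical above 0.95 rad and world y of crate_stamped below -0.12 m and angle between crate_stamped's own z axis and vertical below 0.06 rad))), for 0.2 s.
2. the right-hand crate is tipped up by more than 0.95 rad while the left-hand one is back down flat at its place (((world y of crate_stamped above 0.12 m and angle between crate_plain's own z axis and vertical above 0.95 rad and world y of crate_plain below -0.12 m and angle between crate_stamped's own z axis and vertical below 0.06 rad) or (world y of crate_plain above 0.12 m and angle between crate_stamped's own z axis and vertical above 0.95 rad and world y of crate_stamped below -0.12 m and angle between crate_plain's own z axis and vertical below 0.06 rad))), for 0.2 s.
At the end, for the whole second after the job is handed in: The stamped crate stands flat and still on the table in the lane: its centre within 42 mm of the lane's middle line and 60 to 200 mm from the bench stop's far face, turned by less than 0.25 rad from the lines. The plain crate stands flat and still outside the lane, within 80 mm of where it started (linear speed of each of crate_stamped, crate_plain below 0.02 m/s and angle between each of crate_stamped, crate_plain's own z axis and vertical below 0.06 rad and height (world z) of each of crate_stamped, crate_plain below 0.006 m and y of crate_stamped in the frame of lane between -0.042 and 0.042 m and x of crate_stamped in the frame of lane between 0.06 and 0.2 m and angle between the x axis of crate_stamped and the x axis of lane, either way round below 0.25 rad and distance of crate_plain from where it was at the start of the episode below 0.08 m and (y of crate_plain in the frame of lane above 0.175 m or y of crate_plain in the frame of lane below -0.175 m)); the robot touches nothing.
It fails at once if a crate is lifted off the table or carried (height (world z) of any of crate_stamped, crate_plain above 0.115 m or (height (world z) of crate_stamped above 0.025 m and angle between crate_stamped's own z axis and vertical below 0.2 rad) or (height (world z) of crate_plain above 0.025 m and angle between crate_plain's own z axis and vertical below 0.2 rad)).
It fails at once if a crate is toppled upside down (tipped beyond 1.75 rad, 100 degrees) (angle between any of crate_stamped, crate_plain's own z axis and vertical above 1.75 rad).
It fails at once if another thing on the table is moved by more than 30 mm or knocked over (distance of any of tower_cream, tower_gold, paint_jar, paint_cup, brush, small_bowl from where it was at the start of the episode above 0.03 m or angle between any of tower_cream, tower_gold, paint_jar, paint_cup, small_bowl's own z axis and vertical above 0.6 rad).
It also fails if it takes over 72 s, if anything falls off the work surface, if the arm or the gripper's body presses on something with over 40 N, if the wrist force passes 120 N, or if a joint passes its speed limit or range.

### The arm

A 6-joint arm with a two-finger parallel gripper is mounted at the origin on the work surface. World frame = base frame: x ahead of the robot, y to its left, z up, the work surface at z = 0. Lengths are in m, angles in rad, forces in N, time in s.
With the tool pointing down it reaches from about 0.15 to 0.775 m from the base axis. Payload 6.1 kg.
Tool frame: the origin (TCP) lies between the finger pads; the fingertips stand 17 mm ahead of it and the grasp point (between the pads) lies 2 mm behind it (manip.tips_ahead is the z of the fingertips in the tool frame, in m); z points along the fingers, y is the direction in which the jaws open and shut (so a half turn about z gives the same grasp; the last joint's range is limited). The gripper opens to 85 mm and grips with 20 to 120 N. Pads are 22 mm wide; open, the fingers measure 114 mm over their backs; the gripper's body (76 mm by 85 mm) begins 54 mm behind the grasp point. The pads swing forward as they close: fully open they stand 13 mm farther back than shut.
Start: joints at [1.285, 0.126, -0.04, 1.405, 0, 1.571], TCP at [0.148, 0.504, 0.248] pointing down, gripper open.
Joint ranges: [-2.72, 2.72], [-0.95, 1.95], [-1.27, 1.35], [-1.78, 2.02], [-1.46, 1.47], [-3.14, 3.14]. Speed limits (rad/s): [2.39, 2.39, 3.01, 3.14, 3.14, 3.14].

### API

Orientations are given as a unit quaternion [w, x, y, z].
In Python, from workcell import manip gives the robot as it stands.
- The arm moves only by the tool move_arm, never from a script. Its argument "rows" is text: rows parted by semicolons, each of 4 numbers parted by spaces: the shift along the tool's x, y, z in m, then the turn about the tool's z in rad. In form: dx dy dz yaw; .... A call has 1 to 12 rows; each row shifts and turns the commanded pose from where the row before left it, along the tool's axes as they then stand; what a row does not reach is not made up. A row lasts 1/8 s, in which the tool goes at most 62.5 mm and 10.7 degrees, less where a joint would pass 70% of its speed; a pose out of reach is approached as far as the arm can. A call with a gripper value outside its range is refused whole. "gripper" is the closure, from 0 (fully open) to 1 (shut), set as the call begins (left out, the last holds). The fingers move at their own pace and stop on an object; "squeeze" is the grip in N (left out, the last holds). Time passes only in rows, so rows that do not move let the fingers close. It gives the time, the measured TCP pose, the force and the opening at its end, in the units of the state.
- manip.sense(): the state, without advancing time (a new reading comes with each control period).
- manip.grab_frame(name): name is "side" or "top" or "wrist"; returns a dict with "image" (384x512x3 uint8, red, green, blue), "range_z" (384x512 float32, m along the optical axis (not along the pixel's ray), 0 where there is no reading), "camera_matrix" (3x3 intrinsics, pixels), "R" (3x3) and "t" (3): a world point X has camera coordinates R X + t. Camera axes: x right, y down, z forward; pixel columns grow to the right and rows downward; lengths in m; the calibration is good to about 2 mm. The wrist camera is an equidistant fisheye: a pixel r from the principal point sees the ray r / f radians off the axis. A picture is of the moment at which its call begins.
- manip.job_done(): hands the job in, once; it reports no verdict.
The state is a dict: "t": time; "joints": joint angles; "qd": joint speeds; "effort": joint torques, N m; "ee_pos": TCP position; "tcp_rot": TCP orientation; "contact_force": force on the tool from outside, world axes, zero at the start; "wrist_torque": the same for the moment, N m; "width": finger opening in m.
Only numpy, scipy, OpenCV 4.12 (cv2) and the standard library are available. Lean on these libraries where they do the work, as an engineer would, in place of code of your own. Each camera call takes 0.05 s, during which the arm holds its last target. There are 200 camera calls.

## Working session

There is one attempt and no reset: what is moved stays moved. The work goes in short steps, Python scripts to look and compute and a tool call to move; the robot and the scene stay as the last step left them, time stands still between calls to the robot, and variables do not carry over. Pictures are saved under pics/ and viewed, about 8 in all and at most 12, crops included, and the job is handed in when it is done.

Besides the shell and the picture viewer there is one more tool, called after ">>>" as name(argument=value, ...) on one line, values as JSON. move_arm: Moves the arm, as the interface text tells. Its arguments: {"type":"object","properties":{"rows":{"type":"string"},"gripper":{"type":"number"},"squeeze":{"type":"number"}},"required":["rows"]}

```bash
ls && mkdir -p pics && python3 - <<'E'
from workcell import manip
import cv2,numpy as np
print(manip.sense(), manip.tips_ahead)
for n in ("top","side"):
    f=manip.grab_frame(n); cv2.imwrite(f"pics/{n}0.png",f["image"][:,:,::-1]); np.savez(f"{n}0.npz",**f)
    print(n,f["camera_matrix"].tolist(),f["R"].round(3).tolist(),f["t"])
a=cv2.imread("pics/top0.png");b=cv2.imread("pics/side0.png")
E
```

```text
pics
{'t': 0.0, 'joints': array([ 1.28501305e+00,  1.26377610e-01, -4.05920441e-02,  1.40539735e+00,
       -1.48996779e-05,  1.57078279e+00]), 'qd': array([ 0.00050853, -0.00077691, -0.00012993, -0.00182884,  0.00048265,
        0.0014396 ]), 'effort': array([-9.26748835e-04, -4.35915148e+01,  3.52922165e+01,  1.74910272e-02,
       -1.13922629e-04, -1.11579106e-05]), 'ee_pos': array([0.14790094, 0.5033471 , 0.24753701]), 'tcp_rot': array([-1.04468474e-04,  1.42399126e-01,  9.89809008e-01, -7.78396891e-04]), 'contact_force': array([-0.6013008 , -1.35880548, -0.44669995]), 'wrist_torque': array([-0.00990064, -0.0061765 ,  0.03844505]), 'width': 0.08523220542625598} 0.017
top [[453.0999282986722, 0.0, 257.3208217432643], [0.0, 453.0999282986722, 193.6691737561174], [0.0, 0.0, 1.0]] [[0.008, -1.0, 0.014], [-0.998, -0.008, -0.06], [0.061, -0.013, -0.998]] [-0.01290607  0.48087898  1.49272955]
side [[379.18395413884986, 0.0, 259.43669990871734], [0.0, 379.18395413884986, 196.41684035263523], [0.0, 0.0, 1.0]] [[0.981, -0.194, -0.001], [-0.098, -0.488, -0.867], [0.168, 0.851, -0.498]] [-0.46454164  0.08139822  1.28797215]
```

View pics/top0.png

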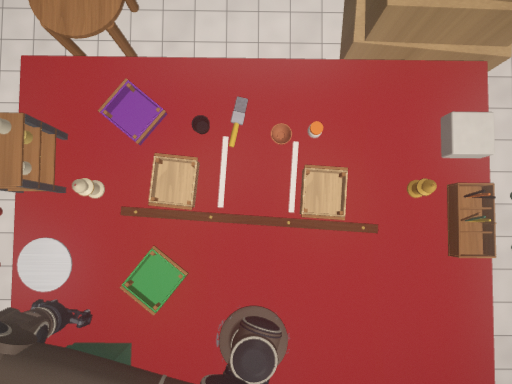

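View pics/side0.png

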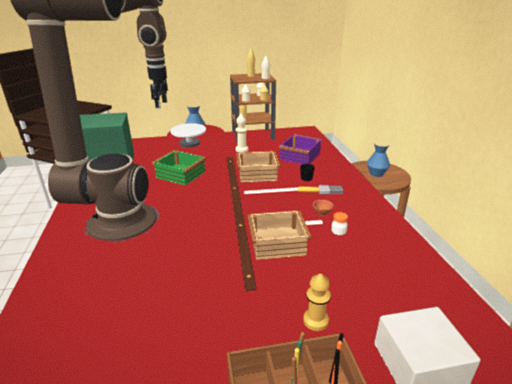

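Top view: natural crates at (174,181) on the left and (325,192) on the right. Look-alikes are purple at (132,111) and green at (153,280), to be left alone. The stop runs (122,211) to (377,229), and the tapes are at (223,172) and (294,177). The cup is at (201,124), jar (316,129), bowl (281,133) and brush (238,120). The crate underside will face +x when tipped, so I need the wrist camera's geometry.

```bash
cat > h.py <<'E'
import numpy as np,cv2
from scipy.spatial.transform import Rotation as Ro
def ray(f,uv,z):
    "pixels -> world points on plane z"
    uv=np.atleast_2d(uv).astype(float);K=f["camera_matrix"]
    d=np.c_[(uv-K[:2,2])/K[0,0],np.ones(len(uv))]@f["R"]; c=-f["R"].T@f["t"]
    return c+d*((z-c[2])/d[:,2])[:,None]
def blobs(m,amin):
    n,l,s,_=cv2.connectedComponentsWithStats(m.astype(np.uint8))
    return [(l==i) for i in range(1,n) if s[i,4]>=amin]
def rect(f,m,z):
    p=ray(f,np.argwhere(m)[:,::-1],z)[:,:2].astype(np.float32)
    (c,wh,a)=cv2.minAreaRect(p); return np.round(c,4),np.round(wh,4),round(a,2)
def heightmap(f):
    v,u=np.indices(f["range_z"].shape);K=f["camera_matrix"];Z=f["range_z"]
    P=np.stack([(u-K[0,2])/K[0,0]*Z,(v-K[1,2])/K[1,1]*Z,Z],-1)-f["t"]
    return P@f["R"]
E
python3 - <<'E'
from h import *
from workcell import manip
f=dict(np.load("top0.npz")); P=heightmap(f); hsv=cv2.cvtColor(f["image"],cv2.COLOR_RGB2HSV)
H,S,V=[hsv[...,i].astype(int) for i in range(3)]
white=(S<60)&(V>180)&(P[...,2]<.02)
roi=np.zeros_like(white);roi[130:220,200:310]=1
for b in blobs(white&roi,100): print("tape",rect(f,b,0))
wood=(H>8)&(H<25)&(S>40)&(S<200)&(V>70)
for x0,x1 in((140,205),(295,355)):
    roi[:]=0;roi[145:225,x0:x1]=1
    b=(P[...,2]>.052)&(P[...,2]<.09)&roi
    for q in blobs(b,150): print("crate rim",rect(f,q,.07),q.sum(), np.median(P[...,2][q]))
    print(np.percentile(P[...,2][b],[5,50,95]))
roi[:]=0;roi[198:240,115:385]=1
d=(V<100)&(P[...,2]<.03)&roi
for b in blobs(d,300):
    r=rect(f,b,.007);print("stop",r)
for n,(u,v),z in(("cup",(201,124),.055),("jar",(316,129),.06),("bowl",(281,133),.035),("cream",(80,187),.1),("gold",(420,188),.1),("purple",(132,111),.07),("green",(153,280),.07),("brush",(238,120),0)):
    print(n,ray(f,(u,v),z).round(3), P[v,u].round(3))
w=manip.grab_frame("wrist");s=manip.sense()
c=-w["R"].T@w["t"];q=s["tcp_rot"];T=Ro.from_quat([q[1],q[2],q[3],q[0]])
print("cam in tool",T.inv().apply(c-s["ee_pos"]),"axis in tool",T.inv().apply(w["R"][2]),w["camera_matrix"].tolist(),"toolx,y world",T.apply(np.eye(3)).round(3))
cv2.imwrite("pics/w0.png",w["image"][:,:,::-1])
E
```

```text
tape (array([0.5576, 0.1075]), array([0.018 , 0.2378]), 86.43)
tape (array([ 0.5427, -0.1301]), array([0.018 , 0.2376]), 86.46)
crate rim (array([0.5169, 0.2617]), array([0.1427, 0.1699]), 84.38) 763 0.06928222736576314
[0.05752443 0.06928223 0.07433432]
crate rim (array([ 0.486 , -0.2231]), array([0.1421, 0.1699]), 86.48) 736 0.06942430458783677
[0.0595731  0.0694243  0.07462151]
cup [[0.705 0.177 0.055]] [0.715 0.183 0.005]
jar [[ 0.691 -0.198  0.06 ]] [ 0.691 -0.198  0.059]
bowl [[ 0.682 -0.086  0.035]] [ 0.688 -0.088  0.001]
cream [[0.492 0.546 0.1  ]] [0.487 0.523 0.162]
gold [[ 0.498 -0.521  0.1  ]] [ 0.498 -0.523  0.095]
purple [[0.742 0.398 0.07 ]] [0.756 0.414 0.012]
green [[0.202 0.319 0.07 ]] [0.195 0.33  0.017]
brush [[0.732 0.058 0.   ]] [0.728 0.058 0.016]
cam in tool [ 0.0700602   0.00050427 -0.12682383] axis in tool [-0.27449647 -0.00136514  0.96158714] [[297.3186396354542, 0.0, 253.17882536289585], [0.0, 297.3186396354542, 190.3173295135747], [0.0, 0.0, 1.0]] toolx,y world [[-0.959  0.282  0.   ]
 [ 0.282  0.959 -0.001]
 [-0.    -0.001 -1.   ]]
```

>>> move_arm(rows="0 0 0 -0.185;0 0 0 -0.185;0 0 0 -0.185;0 0 0 -0.185;0 0 0 -0.185;0 0 0 -0.185;0 0 0 -0.185;0 0 0 -0.185;0 0 0 -0.185;0 0 0 -0.185;0 0 0 -0.185;0 0 0 -0.185", gripper=1, squeeze=30)

```text
t: 1.65
ee_pos: [0.148, 0.5035, 0.2479]
tcp_rot: [0.0, 0.825, -0.565, 0.0]
contact_force: [0.3, -0.5, -0.6]
width: 0.0002
```

>>> move_arm(rows="0 0 0 -0.185;0 0 0 -0.185;0 0 0 -0.185;0 0 0 -0.185;0 0 0 -0.185;0 0 0 -0.185;0 0 0 -0.035;0 0 0 0")

```text
t: 2.65
ee_pos: [0.148, 0.5036, 0.2481]
tcp_rot: [0.0, 0.999, -0.032, -0.0]
contact_force: [0.4, -0.3, 0.8]
width: 0.0003
```

```bash
cat >> h.py <<'E'
from workcell import manip
LO=np.array([.4104,-.0026]); LA=-.0623
LR=np.array([[np.cos(LA),-np.sin(LA)],[np.sin(LA),np.cos(LA)]])
def lane(p): return (np.asarray(p)[...,:2]-LO)@LR
def st(goal=None):
    s=manip.sense();q=s["tcp_rot"];T=Ro.from_quat([q[1],q[2],q[3],q[0]]);tx=T.apply([1,0,0])
    l=lane(s["ee_pos"]);print("t",round(s["t"],2),"lane xy",l.round(4),"tip z",round(s["ee_pos"][2]-manip.tips_ahead,4),"yaw-lane",round(np.arctan2(tx[1],tx[0])-LA,3),"F",s["contact_force"].round(1),"w",round(s["width"],3),"j",s["joints"].round(2))
    if goal is not None:
        g=np.r_[LO+LR@np.array(goal[:2]),goal[2]+manip.tips_ahead]; print("tool shift",T.inv().apply(g-s["ee_pos"]).round(4))
E
python3 - <<'E'
from h import *
print(manip.tips_ahead)
for p in ((.5169,.2617),(.486,-.2231),(.705,.177),(.691,-.198),(.682,-.086),(.732,.058)): print(p,lane(p).round(4))
st((.215,lane((.5169,.2617))[1],.20))
E
```

```text
0.017
(0.5169, 0.2617) [0.0898 0.2704]
(0.486, -0.2231) [ 0.0892 -0.2154]
(0.705, 0.177) [0.2828 0.1976]
(0.691, -0.198) [ 0.2922 -0.1776]
(0.682, -0.086) [ 0.2763 -0.0663]
(0.732, 0.058) [0.3172 0.0805]
t 2.65 lane xy [-0.2934  0.4889] tip z 0.2311 yaw-lane -0.002 F [ 0.4 -0.3  0.8] w 0.0 j [ 1.29  0.13 -0.04  1.41 -0.   -1.79]
tool shift [0.509  0.2172 0.0312]
```

Left crate: lane frame (0.090, 0.270); right crate (0.089, −0.215). Both are natural wood beside the stop, and green and purple are excluded. Next I go to the far side of the left crate.

>>> move_arm(rows="0.045 0.018 0 0;0.045 0.018 0 0;0.045 0.018 0 0;0.045 0.018 0 0;0.045 0.018 0 0;0.045 0.018 0 0;0.045 0.018 0 0;0.045 0.018 0 0;0.045 0.018 0 0;0.045 0.018 0 0;0.045 0.018 0 0;0.014 0.019 0.031 0")

```text
t: 4.15
ee_pos: [0.646, 0.2547, 0.2182]
tcp_rot: [-0.001, 0.999, -0.033, 0.002]
contact_force: [0.0, 0.6, 0.2]
width: 0.0001
```

```bash
python3 - <<'E'
from h import *
st((.215,.2704,.042))
w=manip.grab_frame("wrist");cv2.imwrite("pics/w1.png",w["image"][:,:,::-1])
E
```

```text
t 4.15 lane xy [0.2191 0.2715] tip z 0.2012 yaw-lane -0.004 F [0.  0.6 0.2] w 0.0 j [ 0.38  0.46  0.34  1.45 -0.   -2.7 ]
tool shift [-0.0048  0.0013  0.1592]
```

View pics/w1.png

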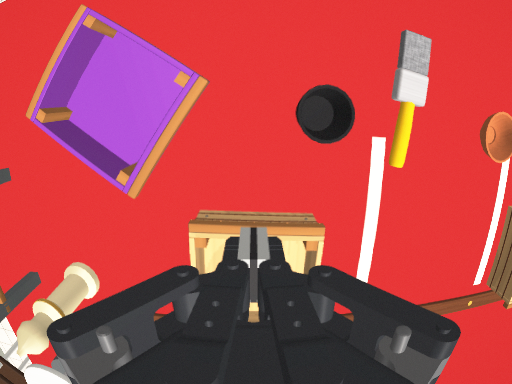

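The wrist view shows the fingertips at (253,235) lined up with the crate's far rim at (255,225); up in the image is +x. The linkage hides the lower part of the image, so I'll look at the open-gripper view.

View pics/w0.png

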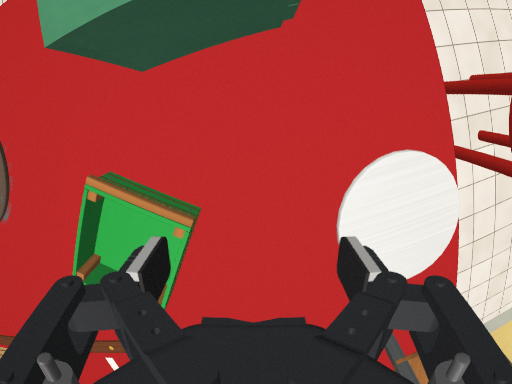

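Opened, the fingers leave a clear window at columns 170–340 down to row 318. So I'll work with open jaws, whose tips sit about 13 mm farther back, roughly 4 mm below the TCP.

>>> move_arm(rows="-0.004 0.001 0 0;0 0 0.03 0;0 0 0.04 0;0 0 0.04 0;0 0 0.04 0;0 0 0.022 0;0 0 0 0", gripper=0)

```text
t: 5.08
ee_pos: [0.6367, 0.2555, 0.0448]
tcp_rot: [0.0, 1.0, -0.031, -0.001]
contact_force: [-0.6, -0.3, -0.7]
width: 0.0853
```

>>> move_arm(rows="-0.01 0 0 0;-0.01 0 0 0;-0.005 0 0 0;-0.005 0 0 0;0 0 0 0")

```text
t: 5.7
ee_pos: [0.6083, 0.2566, 0.0457]
tcp_rot: [-0.0, 1.0, -0.031, 0.0]
contact_force: [0.5, 0.4, 0.2]
width: 0.0853
```

```bash
python3 - <<'E'
from h import *
st()
f=manip.grab_frame("side");cv2.imwrite("pics/s1.png",cv2.resize(f["image"][110:290,150:390,::-1],None,fx=3,fy=3))
w=manip.grab_frame("wrist");cv2.imwrite("pics/w2.png",w["image"][:,:,::-1])
# range near fingertips
print(np.round(w["range_z"][220:330:10,150],3),np.round(w["range_z"][225:330:10,253],3))
E
```

```text
t 5.7 lane xy [0.1814 0.271 ] tip z 0.0287 yaw-lane 0.0 F [0.5 0.4 0.2] w 0.085 j [ 0.4   0.44 -0.07  1.06 -0.   -2.68]
[0.184 0.184 0.132 0.121 0.116 0.115 0.114 0.113 0.08  0.074 0.071] [0.183 0.186 0.187 0.188 0.175 0.163 0.154 0.13  0.123 0.12  0.08 ]
```

View pics/s1.png

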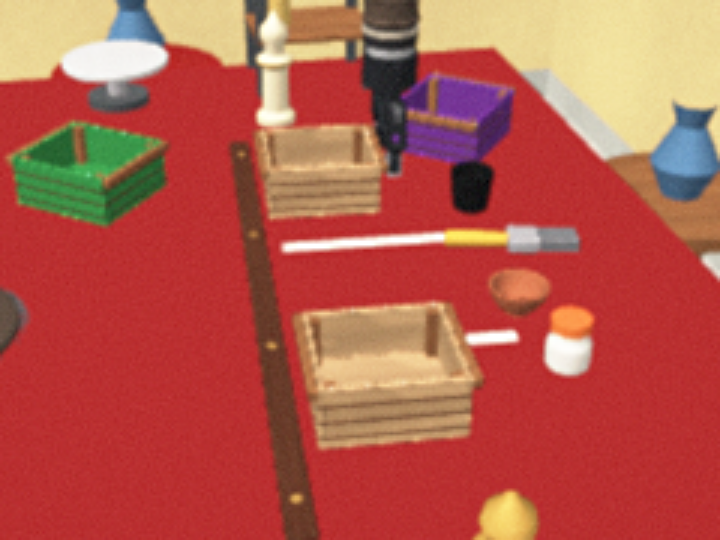

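Side crop: finger at (392,170), just past the left crate's far rim at (382,140), tip about 40 mm above the table as planned. Now pushing.

>>> move_arm(rows="-0.004 0 0 0;-0.004 0 0 0;-0.004 0 0 0;0 0 0 0")

```text
t: 6.3
ee_pos: [0.5969, 0.2573, 0.0457]
tcp_rot: [-0.0, 1.0, -0.031, 0.001]
contact_force: [4.2, -0.6, -0.2]
width: 0.0852
```

```bash
cat >> h.py <<'E'
def side(name,box=(110,290,150,390),k=3):
    f=manip.grab_frame("side");a,b,c,d=box;cv2.imwrite(f"pics/{name}.png",cv2.resize(f["image"][a:b,c:d,::-1],None,fx=k,fy=k));return f
E
python3 - <<'E'
from h import *
st()
f0=dict(np.load("side0.npz"));f=side("s2")
d=cv2.absdiff(f0["image"],f["image"]).max(2)
print("left crate change px",(d[150:185,232:275]>40).sum())
E
```

```text
t 6.3 lane xy [0.17  0.271] tip z 0.0287 yaw-lane 0.0 F [ 4.2 -0.6 -0.2] w 0.085 j [ 0.41  0.42 -0.1   1.05 -0.   -2.67]
left crate change px 268
```

>>> move_arm(rows="-0.004 0 0 0;-0.004 0 0 0;-0.002 0 0 0;0 0 0 0")

```text
t: 6.85
ee_pos: [0.5954, 0.2575, 0.0503]
tcp_rot: [-0.0, 0.999, -0.032, 0.01]
contact_force: [23.5, -6.8, 8.1]
width: 0.0857
```

```bash
python3 - <<'E'
from h import *
st(); side("s3")
w=manip.grab_frame("top");P=heightmap(w)
roi=np.zeros(P.shape[:2],bool);roi[145:225,140:205]=1
for q in blobs((P[...,2]>.05)&(P[...,2]<.11)&roi,80): c=rect(w,q,.07);print(c,lane(c[0]).round(4),q.sum())
E
```

```text
t 6.85 lane xy [0.1684 0.2711] tip z 0.0333 yaw-lane -0.001 F [23.5 -6.8  8.1] w 0.086 j [ 0.41  0.41 -0.11  1.03 -0.01 -2.67]
(array([0.5334, 0.1928]), array([0.1286, 0.0644]), 24.77) [0.1106 0.2027] 218
```

View pics/s3.png

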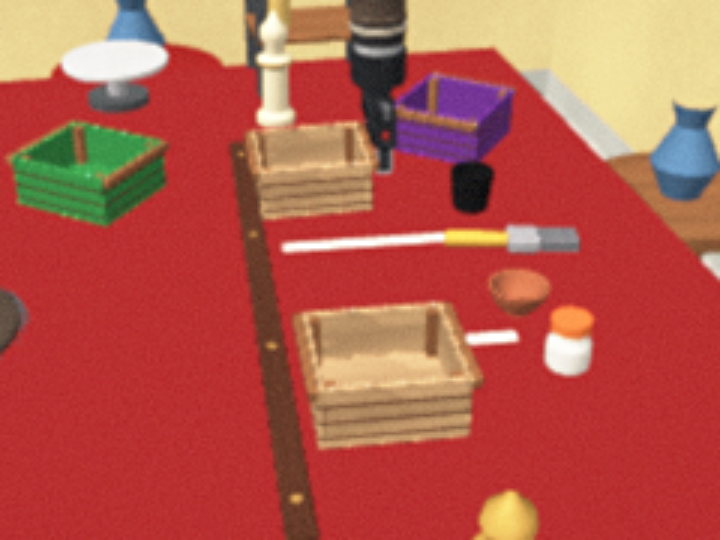

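The crate is against the stop. Friction on the finger blocks the tipping, so the finger must rise with the cleat; I'll follow the arc.

>>> move_arm(rows="0 0 -0.008 0;-0.001 0 -0.008 0;-0.002 0 -0.008 0;-0.004 0 -0.008 0;0 0 0 0")

```text
t: 7.58
ee_pos: [0.5814, 0.2584, 0.0791]
tcp_rot: [-0.0, 1.0, -0.031, 0.002]
contact_force: [7.6, -1.1, 2.9]
width: 0.0856
```

```bash
cat >> h.py <<'E'
def tilt(name=None):
    "tilt of left crate from the range of side cam: rough; prints points' top"
    f=side(name or "tmp");P=heightmap(f);L=lane(P)
    m=(abs(L[...,1]-.27)<.085)&(L[...,0]>-.1)&(L[...,0]<.2)&(P[...,2]>.012)
    hsv=cv2.cvtColor(f["image"],cv2.COLOR_RGB2HSV);m&=(hsv[...,0]>8)&(hsv[...,0]<28)&(hsv[...,1]>30)
    q=np.c_[L[m][:,0],P[m][:,2]];return q,f
E
python3 - <<'E'
from h import *
st(); q,f=tilt("s4"); print(len(q),np.percentile(q,[2,50,98],axis=0).round(3))
E
```

```text
t 7.58 lane xy [0.1544 0.2711] tip z 0.0621 yaw-lane -0.0 F [ 7.6 -1.1  2.9] w 0.086 j [ 0.42  0.38 -0.09  1.1  -0.   -2.66]
3147 [[-0.012  0.023]
 [ 0.119  0.335]
 [ 0.194  0.564]]
```

```bash
cat >> h.py <<'E'
def tilt2(name,ywall,s=1):
    "side wall facing the side camera: angle of its lower and top edges in lane x-z"
    f=side(name);P=heightmap(f);L=lane(P)
    hsv=cv2.cvtColor(f["image"],cv2.COLOR_RGB2HSV)
    m=(abs(L[...,1]-ywall)<.014)&(L[...,0]>-.1)&(L[...,0]<.22)&(P[...,2]>.004)&(P[...,2]<.22)&(hsv[...,0]>7)&(hsv[...,0]<28)&(hsv[...,2]>80)
    q=np.c_[L[m][:,0],P[m][:,2]].astype(np.float32)
    r=cv2.minAreaRect(q);b=cv2.boxPoints(r)
    print("wall pts",len(q),"rect",np.round(r[0],3),np.round(r[1],3),round(r[2],1),"corners",b.round(3).tolist());return q
E
python3 - <<'E'
from h import *
tilt2("s5",.2)
E
```

```text
wall pts 651 rect [0.055 0.05 ] [0.186 0.074] 13.2 corners [[-0.04399999976158142, 0.06499999761581421], [-0.027000000700354576, -0.00800000037997961], [0.15399999916553497, 0.03500000014901161], [0.13699999451637268, 0.10700000077486038]]
```

>>> move_arm(rows="-0.006 0 -0.011 0;-0.006 0 -0.011 0;-0.01 0 -0.0105 0;-0.011 0 -0.0105 0;-0.012 0 -0.009 0;-0.012 0 -0.008 0;0 0 0 0")

```text
t: 8.55
ee_pos: [0.5214, 0.262, 0.1378]
tcp_rot: [-0.0, 1.0, -0.031, -0.0]
contact_force: [1.7, 0.6, 0.4]
width: 0.0856
```

```bash
python3 - <<'E'
from h import *
st();tilt2("s6",.2)
E
```

```text
t 8.55 lane xy [0.0943 0.271 ] tip z 0.1208 yaw-lane 0.001 F [1.7 0.6 0.4] w 0.086 j [ 0.47  0.26 -0.12  1.19  0.   -2.61]
wall pts 676 rect [0.032 0.074] [0.179 0.072] 43.3 corners [[-0.057999998331069946, 0.039000000804662704], [-0.008999999612569809, -0.013000000268220901], [0.12200000137090683, 0.10999999940395355], [0.0729999989271164, 0.16200000047683716]]
```

>>> move_arm(rows="-0.0085 0 -0.007 0;-0.0085 0 -0.007 0;-0.0105 0 -0.004 0;-0.0105 0 -0.004 0;-0.009 0 -0.002 0;-0.009 0 -0.002 0;0 0 0 0;0 0 0 0")

```text
t: 9.6
ee_pos: [0.4669, 0.2654, 0.1633]
tcp_rot: [-0.0, 1.0, -0.031, 0.0]
contact_force: [0.4, 0.3, 0.9]
width: 0.0854
```

```bash
python3 - <<'E'
from h import *
st();tilt2("s7",.2)
w=manip.grab_frame("wrist");cv2.imwrite("pics/w7.png",w["image"][:,:,::-1])
E
```

```text
t 9.6 lane xy [0.0397 0.271 ] tip z 0.1463 yaw-lane -0.0 F [0.4 0.3 0.9] w 0.085 j [ 0.52  0.16 -0.18  1.22 -0.   -2.56]
wall pts 687 rect [0.009 0.085] [0.174 0.071] 63.5 corners [[-0.06199999898672104, 0.023000000044703484], [0.0020000000949949026, -0.00800000037997961], [0.07900000363588333, 0.1469999998807907], [0.01600000075995922, 0.17900000512599945]]
```

Left crate is at 63.5° and held, so step 1 is met. I'll ease it to about 69°, then shift quickly from the cleat to below the far bottom edge. That catches it while the camera sits low enough to see the underside.

>>> move_arm(rows="-0.004 0 -0.001 0;-0.004 0 0 0;-0.003 0 0 0;0 0 0 0")

```text
t: 10.2
ee_pos: [0.4556, 0.2661, 0.1645]
tcp_rot: [-0.0, 1.0, -0.031, 0.0]
contact_force: [0.7, -0.4, 0.4]
width: 0.0855
```

```bash
python3 - <<'E'
from h import *
st();tilt2("s8",.2)
E
```

```text
t 10.2 lane xy [0.0284 0.271 ] tip z 0.1475 yaw-lane 0.0 F [ 0.7 -0.4  0.4] w 0.086 j [ 0.53  0.14 -0.2   1.22 -0.   -2.55]
wall pts 679 rect [0.005 0.088] [0.174 0.071] 67.1 corners [[-0.06199999898672104, 0.02199999988079071], [0.004000000189989805, -0.006000000052154064], [0.07199999690055847, 0.1550000011920929], [0.006000000052154064, 0.18199999630451202]]
```

>>> move_arm(rows="-0.004 0 0 0;0 0 0 0;0.06 0 0 0;0.042 0 0.042 0;0 0 0.055 0")

```text
t: 10.88
ee_pos: [0.5864, 0.2603, 0.0833]
tcp_rot: [-0.001, 0.999, -0.034, 0.035]
contact_force: [103.4, -27.7, 55.9]
width: 0.0852
```

```bash
python3 - <<'E'
from h import *
w=manip.grab_frame("wrist");cv2.imwrite("pics/w9.png",w["image"][:,:,::-1])
st();tilt2("s9",.2)
h=cv2.cvtColor(w["image"],cv2.COLOR_RGB2HSV);print("blue px",((h[...,0]>95)&(h[...,0]<130)&(h[...,1]>80)).sum())
E
```

```text
t 10.93 lane xy [0.1617 0.2733] tip z 0.0619 yaw-lane -0.006 F [ 86.5 -12.9  38. ] w 0.085 j [ 0.43  0.34 -0.14  1.02 -0.03 -2.64]
wall pts 644 rect [0.078 0.051] [0.233 0.106] 22.2 corners [[-0.05000000074505806, 0.0560000017285347], [-0.009999999776482582, -0.041999999433755875], [0.20600000023841858, 0.04600000008940697], [0.16599999368190765, 0.14399999380111694]]
blue px 0
```

>>> move_arm(rows="0.02 0 0 0;0.02 0 0 0;0.02 0 0 0;0 0 0 0")

```text
t: 11.48
ee_pos: [0.614, 0.2559, 0.0664]
tcp_rot: [0.0, 0.999, -0.032, -0.001]
contact_force: [-1.6, 0.4, -0.4]
width: 0.0856
```

```bash
python3 - <<'E'
from h import *
st();tilt2("s10",.2)
E
python3 -c "
import cv2,numpy as np
a=cv2.imread('pics/w9.png');b=cv2.imread('pics/s10.png')
b=cv2.resize(b,(512,384));cv2.imwrite('pics/c10.png',cv2.resize(np.hstack([a,b]),(800,300)))"
```

```text
t 11.47 lane xy [0.1871 0.2707] tip z 0.0494 yaw-lane -0.001 F [-1.6  0.4 -0.4] w 0.086 j [ 0.39  0.44 -0.02  1.11  0.   -2.68]
wall pts 604 rect [0.095 0.052] [0.259 0.125] 26.1 corners [[-0.04899999871850014, 0.050999999046325684], [0.006000000052154064, -0.061000000685453415], [0.23899999260902405, 0.05299999937415123], [0.18400000035762787, 0.16500000655651093]]
```

View pics/c10.png

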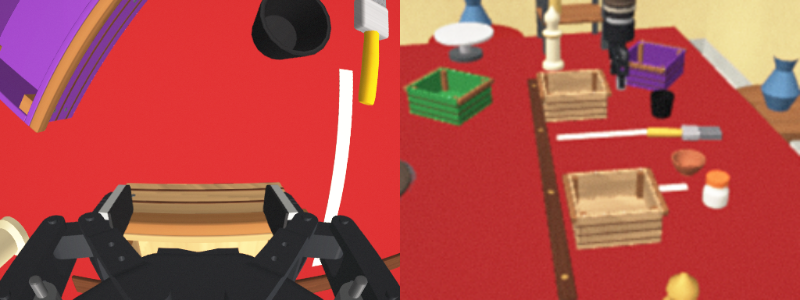

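The catch was too late: the crate fell back flat against the stop, with an impact of about 100 N (limit 120), so I won't repeat that. In the picture left is the flat crate seen from the wrist at (260,200), right shows both crates flat. For the right crate I'll lift it the same way, then do a fast horizontal retreat with no catch, taking a snapshot as it starts to fall.

>>> move_arm(rows="0 0 -0.05 0;0 0 -0.05 0;0 0 -0.05 0;0 0 0 0.185;0 0 0 0.185;0 0 0 0.185;0 0 0 0.185;0 0 0 0.185;0 0 0 0.185;0 0 0 0.185;0 0 0 0.185;0 0 0 0.185")

```text
t: 13.02
ee_pos: [0.6122, 0.2564, 0.2169]
tcp_rot: [-0.001, -0.648, 0.762, 0.0]
contact_force: [0.1, 0.9, -0.3]
width: 0.0856
```

>>> move_arm(rows="0 0 0 0.185;0 0 0 0.185;0 0 0 0.185;0 0 0 0.185;0 0 0 0.185;0 0 0 0.185;0 0 0 0.185;0 0 0 0.182;0 0 0 0")

```text
t: 14.15
ee_pos: [0.6124, 0.2564, 0.2171]
tcp_rot: [-0.001, 0.03, 1.0, -0.0]
contact_force: [-0.5, -0.7, -0.0]
width: 0.0853
```

```bash
python3 - <<'E'
from h import *
st((.205,-.2154,.20));
w=manip.grab_frame("top");P=heightmap(w)
roi=np.zeros(P.shape[:2],bool);roi[145:225,140:205]=1
for q in blobs((P[...,2]>.055)&(P[...,2]<.09)&roi,80): c=rect(w,q,.07);print(c,lane(c[0]).round(4),q.sum())
E
```

```text
t 14.15 lane xy [0.1855 0.2711] tip z 0.2001 yaw-lane 3.144 F [-0.5 -0.7 -0. ] w 0.085 j [0.4  0.4  0.25 1.42 0.   0.46]
tool shift [-1.840e-02 -4.865e-01  1.000e-04]
(array([0.5302, 0.197 ]), array([0.1442, 0.059 ]), 24.34) [0.1071 0.2067] 207
```

>>> move_arm(rows="-0.002 -0.05 0 0;-0.002 -0.05 0 0;-0.002 -0.05 0 0;-0.002 -0.05 0 0;-0.002 -0.05 0 0;-0.002 -0.05 0 0;-0.002 -0.05 0 0;-0.002 -0.05 0 0;-0.002 -0.05 0 0;0 -0.036 0 0;0 0 0 0.185;0 0 0 0.185")

```text
t: 15.7
ee_pos: [0.6004, -0.2305, 0.217]
tcp_rot: [-0.0, 0.217, 0.976, 0.0]
contact_force: [0.1, 0.2, 0.4]
width: 0.0855
```

>>> move_arm(rows="0 0 0 0.185;0 0 0 0.185;0 0 0 0.185;0 0 0 0.185;0 0 0 0.185;0 0 0 0.185;0 0 0 0.185;0 0 0 0.185;0 0 0 0.185;0 0 0 0.185;0 0 0 0.185;0 0 0 0.185")

```text
t: 17.2
ee_pos: [0.6006, -0.2296, 0.2172]
tcp_rot: [-0.0, 0.971, 0.241, -0.0]
contact_force: [-0.2, 0.5, 0.2]
width: 0.0853
```

>>> move_arm(rows="0 0 0 0.185;0 0 0 0.185;0 0 0 0.178;0 0 0 0")

```text
t: 17.7
ee_pos: [0.6007, -0.2297, 0.2172]
tcp_rot: [-0.0, 1.0, -0.027, -0.0]
contact_force: [0.2, -0.6, -0.1]
width: 0.0855
```

```bash
python3 - <<'E'
from h import *
st((.195,-.2154,.0287));
w=manip.grab_frame("top");P=heightmap(w)
for x0,x1 in((140,205),(295,355)):
    roi=np.zeros(P.shape[:2],bool);roi[145:225,x0:x1]=1
    for q in blobs((P[...,2]>.055)&(P[...,2]<.09)&roi,80): c=rect(w,q,.07);print(c,lane(c[0]).round(4),q.sum())
E
```

```text
t 17.7 lane xy [ 0.2041 -0.2148] tip z 0.2002 yaw-lane 0.008 F [ 0.2 -0.6 -0.1] w 0.085 j [-0.37  0.36  0.19  1.4   0.    2.83]
tool shift [-0.009   0.0006  0.1715]
(array([0.5011, 0.2603]), array([0.1421, 0.1697]), 86.36) [0.0742 0.268 ] 745
(array([ 0.4983, -0.166 ]), array([0.0678, 0.1814]), 67.28) [ 0.0979 -0.1576] 273
```

>>> move_arm(rows="0 0 0.045 0.008;0 0 0.045 0;0 0 0.045 0;-0.004 0 0.035 0;-0.004 0 0 0;-0.008 0 0 0;-0.006 0 0 0;-0.005 0 0 0;-0.004 0 0 0;-0.003 0 0 0;0 0 0 0")

```text
t: 19.12
ee_pos: [0.5672, -0.2278, 0.0476]
tcp_rot: [0.0, 0.999, -0.033, 0.0]
contact_force: [3.1, 0.9, 2.6]
width: 0.0852
```

```bash
python3 - <<'E'
from h import *
st();tilt2("r1",-.285)
E
```

```text
t 19.12 lane xy [ 0.1705 -0.215 ] tip z 0.0306 yaw-lane -0.005 F [3.1 0.9 2.6] w 0.085 j [-0.38  0.35 -0.19  1.02 -0.    2.83]
wall pts 1112 rect [0.075 0.061] [0.21  0.114] 0.5 corners [[-0.03099999949336052, 0.11699999868869781], [-0.029999999329447746, 0.003000000026077032], [0.1809999942779541, 0.004999999888241291], [0.18000000715255737, 0.11900000274181366]]
```

>>> move_arm(rows="-0.004 0 -0.006 0;-0.004 0 -0.008 0;-0.005 0 -0.009 0;-0.005 0 -0.009 0;-0.006 0 -0.011 0;-0.006 0 -0.011 0;-0.01 0 -0.0105 0;0 0 0 0")

```text
t: 20.18
ee_pos: [0.527, -0.2251, 0.1126]
tcp_rot: [0.0, 0.999, -0.034, 0.001]
contact_force: [4.8, -0.2, 2.8]
width: 0.0856
```

```bash
python3 - <<'E'
from h import *
st();tilt2("r2",-.285)
E
```

```text
t 20.18 lane xy [ 0.1302 -0.2148] tip z 0.0956 yaw-lane -0.005 F [ 4.8 -0.2  2.8] w 0.086 j [-0.4   0.25 -0.19  1.13  0.    2.81]
wall pts 1202 rect [0.074 0.088] [0.263 0.107] 41.6 corners [[-0.05999999865889549, 0.03999999910593033], [0.010999999940395355, -0.03999999910593033], [0.20800000429153442, 0.13500000536441803], [0.13600000739097595, 0.2150000035762787]]
```

>>> move_arm(rows="-0.01 0 -0.009 0;-0.011 0 -0.009 0;-0.012 0 -0.008 0;-0.0095 0 -0.007 0;-0.0095 0 -0.006 0;-0.0105 0 -0.004 0;-0.0105 0 -0.004 0;-0.009 0 -0.002 0;-0.008 0 -0.002 0;0 0 0 0;0 0 0 0")

```text
t: 21.6
ee_pos: [0.4375, -0.219, 0.1628]
tcp_rot: [0.0, 0.999, -0.034, 0.0]
contact_force: [0.7, 0.1, 0.2]
width: 0.085
```

```bash
python3 - <<'E'
from h import *
st();q=tilt2("r3",-.285)
m=q[(q[:,0]<.09)];r=cv2.minAreaRect(m);print(r)
E
```

```text
t 21.6 lane xy [ 0.0405 -0.2143] tip z 0.1458 yaw-lane -0.005 F [0.7 0.1 0.2] w 0.085 j [-0.46  0.07 -0.29  1.21  0.    2.74]
wall pts 1245 rect [0.018 0.104] [0.219 0.075] 64.9 corners [[-0.06300000101327896, 0.020999999716877937], [0.006000000052154064, -0.010999999940395355], [0.09799999743700027, 0.18700000643730164], [0.029999999329447746, 0.21899999678134918]]
((0.017825579270720482, 0.10420294106006622), (0.21905499696731567, 0.075367271900177), 64.9246826171875)
```

View pics/r3.png

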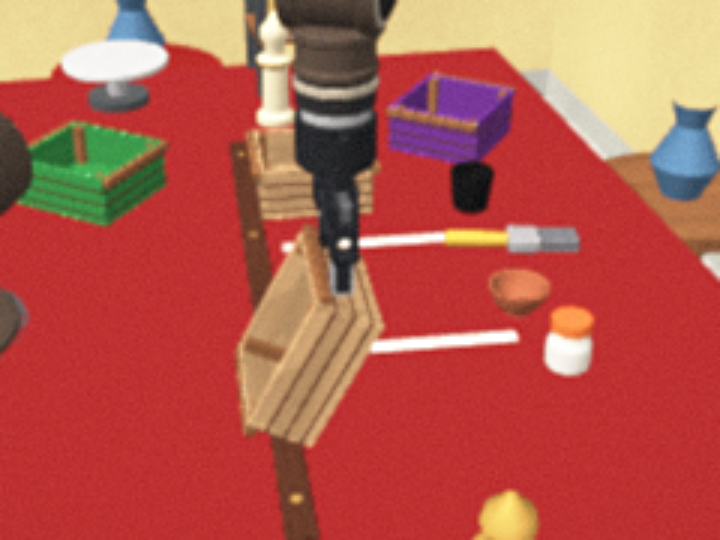

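Right crate is up at about 64°, fingers at (342,285) in the groove under its cleat, left crate flat at (310,170): step 2 is met. Next I ease it to about 70°.

>>> move_arm(rows="-0.004 0 -0.001 0;-0.004 0 0 0;-0.004 0 0 0;-0.003 0 0 0;-0.003 0 0 0;0 0 0 0")

```text
t: 22.4
ee_pos: [0.4197, -0.218, 0.1649]
tcp_rot: [0.0, 0.999, -0.034, 0.001]
contact_force: [1.2, 0.8, 6.5]
width: 0.0852
```

```bash
python3 - <<'E'
from h import *
st();q=tilt2("r4",-.285)
m=q[(q[:,1]<.16)];r=cv2.minAreaRect(m);print(r)
E
```

```text
t 22.4 lane xy [ 0.0227 -0.2144] tip z 0.1479 yaw-lane -0.005 F [1.2 0.8 6.5] w 0.085 j [-0.48  0.04 -0.32  1.21  0.    2.73]
wall pts 1251 rect [0.008 0.108] [0.219 0.071] 69.5 corners [[-0.06300000101327896, 0.017999999225139618], [0.003000000026077032, -0.007000000216066837], [0.07999999821186066, 0.1979999989271164], [0.013000000268220901, 0.22300000488758087]]
((-0.001522708684206009, 0.0818621963262558), (0.16336773335933685, 0.07096954435110092), 69.52843475341797)
```

>>> move_arm(rows="-0.001 0 -0.003 0;-0.001 0 0 0;0 0 0 0;0.06 0 0.012 0")

```text
t: 22.95
ee_pos: [0.4758, -0.2219, 0.1561]
tcp_rot: [0.0, 0.999, -0.035, 0.0]
contact_force: [0.7, -0.2, -0.1]
width: 0.0858
```

```bash
python3 - <<'E'
from h import *
w=manip.grab_frame("wrist");cv2.imwrite("pics/r5.png",w["image"][:,:,::-1])
st()
q=tilt2("r6",-.285)
h=cv2.cvtColor(w["image"],cv2.COLOR_RGB2HSV);b=(h[...,0]>95)&(h[...,0]<130)&(h[...,1]>60)&(h[...,2]>60);print("blue px",b.sum(),np.argwhere(b).mean(0) if b.any() else "")
E
```

```text
t 23.0 lane xy [ 0.0866 -0.2148] tip z 0.1349 yaw-lane -0.005 F [ 7.6 -2.3  0.4] w 0.085 j [-0.43  0.15 -0.22  1.2   0.    2.78]
wall pts 1232 rect [0.026 0.081] [0.184 0.072] 49.3 corners [[-0.06199999898672104, 0.03400000184774399], [-0.007000000216066837, -0.013000000268220901], [0.11299999803304672, 0.12700000405311584], [0.05900000035762787, 0.17399999499320984]]
blue px 0
```

View pics/r5.png

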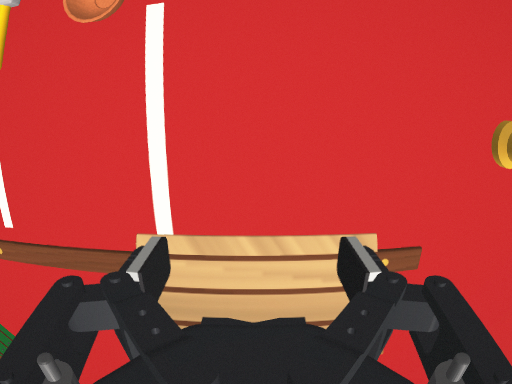

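The snapshot shows only the outer wall planks (rows 235–320) between the fingers. The underside stayed hidden because the crate fell about 20° within 0.17 s, back onto the fingers (now about 49°). Better plan: lower it along the arc, then lift again with the fingertips near the bottom edge, pressing it against the stop. At height the fingers can then slip under that edge and give the camera a low view. I'll lower it gently first.

>>> move_arm(rows="0.006 0 0.006 0;0.011 0 0.01 0;0.011 0 0.011 0;0.01 0 0.011 0;0.01 0 0.012 0;0.009 0 0.012 0;0.008 0 0.012 0;0.008 0 0.012 0;0.007 0 0.01 0;0.012 0 0.01 0;0.012 0 0 0;0 0 0 0")

```text
t: 24.55
ee_pos: [0.5813, -0.2286, 0.0482]
tcp_rot: [-0.0, 0.999, -0.034, -0.001]
contact_force: [-0.8, 0.4, 0.1]
width: 0.0854
```

```bash
python3 - <<'E'
from h import *
st();q=tilt2("r7",-.285)
E
```

```text
t 24.55 lane xy [ 0.1846 -0.2149] tip z 0.0312 yaw-lane -0.005 F [-0.8  0.4  0.1] w 0.085 j [-0.37  0.38 -0.16  1.04 -0.    2.83]
wall pts 1116 rect [0.088 0.046] [0.247 0.112] 19.0 corners [[-0.04699999839067459, 0.05900000035762787], [-0.010999999940395355, -0.04800000041723251], [0.22300000488758087, 0.032999999821186066], [0.1860000044107437, 0.13899999856948853]]
```

>>> move_arm(rows="0 0 0.012 0;0 0 0.012 0;0 0 0.008 0;0 0 0.004 0;0 0 0 0")

```text
t: 25.22
ee_pos: [0.5807, -0.2286, 0.0124]
tcp_rot: [-0.0, 0.999, -0.034, -0.0]
contact_force: [-0.3, -0.5, 0.5]
width: 0.0856
```

```bash
python3 - <<'E'
from h import *
st()
w=manip.grab_frame("top");P=heightmap(w)
roi=np.zeros(P.shape[:2],bool);roi[145:225,295:355]=1
for q in blobs((P[...,2]>.055)&(P[...,2]<.085)&roi,80): c=rect(w,q,.07);print(c,lane(c[0]).round(4),q.sum())
wr=manip.grab_frame("wrist");cv2.imwrite("pics/w12.png",wr["image"][:,:,::-1])
# fingertip vs table by wrist range: axis depth
T=[(238,150),(238,352),(225,253)]
for v,u in T: print(v,u,wr["range_z"][v,u])
E
```

```text
t 25.23 lane xy [ 0.1841 -0.2149] tip z -0.0046 yaw-lane -0.005 F [-0.3 -0.5  0.5] w 0.086 j [-0.37  0.4  -0.21  0.96 -0.    2.83]
(array([ 0.4839, -0.1562]), array([0.0503, 0.1724]), 68.89) [ 0.0829 -0.1487] 210
238 150 0.13387585
238 352 0.13433595
225 253 0.14784192
```

>>> move_arm(rows="-0.008 0 0.002 0;-0.008 0 0 0;-0.006 0 0 0;-0.0035 0 -0.008 0;-0.0035 0 -0.008 0;-0.0025 0 -0.0075 0;-0.0025 0 -0.0075 0;0 0 0 0")

```text
t: 26.32
ee_pos: [0.5545, -0.2275, 0.0473]
tcp_rot: [0.001, 0.999, -0.033, 0.009]
contact_force: [17.4, 1.5, 8.7]
width: 0.0854
```

```bash
cat >> h.py <<'E'
def low(name,ywall=-.285,zmax=.15):
    "tilt from the lower edge line of the near side wall in the side view"
    f=side(name);P=heightmap(f);L=lane(P);h=cv2.cvtColor(f["image"],cv2.COLOR_RGB2HSV)
    m=(abs(L[...,1]-ywall)<.012)&(L[...,0]>-.08)&(L[...,0]<.19)&(P[...,2]<zmax+.02)&(h[...,0]>7)&(h[...,0]<28)&(h[...,2]>90)&(h[...,1]>50)&(h[...,1]<190)
    b=max(blobs(m,30),key=lambda q:q.sum());q=np.c_[L[b][:,0],P[b][:,2]].astype(np.float32)
    r=cv2.minAreaRect(q);print("wall",len(q),np.round(r[0],3),np.round(r[1],3),round(r[2],1),cv2.boxPoints(r).round(3).tolist())
E
python3 - <<'E'
from h import *
st();low("r8")
E
```

```text
t 26.32 lane xy [ 0.1578 -0.2155] tip z 0.0303 yaw-lane -0.003 F [17.4  1.5  8.7] w 0.085 j [-0.39  0.32 -0.24  0.99  0.    2.82]
wall 1153 [0.055 0.05 ] [0.185 0.074] 14.0 [[-0.0430000014603138, 0.06400000303983688], [-0.026000000536441803, -0.00800000037997961], [0.15399999916553497, 0.03700000047683716], [0.13600000739097595, 0.1080000028014183]]
```

>>> move_arm(rows="-0.001 0 -0.01 0;-0.002 0 -0.01 0;-0.005 0 -0.011 0;-0.005 0 -0.011 0;-0.007 0 -0.01 0;-0.007 0 -0.01 0;0 0 0 0")

```text
t: 27.25
ee_pos: [0.5207, -0.225, 0.1053]
tcp_rot: [0.001, 0.999, -0.034, 0.002]
contact_force: [5.9, -1.3, 3.2]
width: 0.0854
```

```bash
python3 - <<'E'
from h import *
st();low("r9")
E
```

```text
t 27.25 lane xy [ 0.1239 -0.2151] tip z 0.0883 yaw-lane -0.005 F [ 5.9 -1.3  3.2] w 0.085 j [-0.41  0.24 -0.22  1.11  0.    2.8 ]
wall 1209 [0.034 0.072] [0.182 0.074] 39.7 [[-0.05999999865889549, 0.041999999433755875], [-0.013000000268220901, -0.014999999664723873], [0.12800000607967377, 0.10100000351667404], [0.07999999821186066, 0.15800000727176666]]
```

>>> move_arm(rows="-0.009 0 -0.0085 0;-0.009 0 -0.0085 0;-0.0095 0 -0.007 0;-0.01 0 -0.0065 0;-0.006 0 -0.003 0;0 0 0 0")

```text
t: 28.05
ee_pos: [0.4793, -0.2223, 0.1399]
tcp_rot: [0.001, 0.999, -0.034, 0.004]
contact_force: [8.0, -1.4, 11.1]
width: 0.0853
```

```bash
python3 - <<'E'
from h import *
st();low("r10",zmax=.17)
E
```

```text
t 28.05 lane xy [ 0.0824 -0.215 ] tip z 0.1229 yaw-lane -0.005 F [ 8.  -1.4 11.1] w 0.085 j [-0.44  0.15 -0.25  1.16  0.    2.77]
wall 1219 [0.01  0.084] [0.176 0.071] 59.9 [[-0.06499999761581421, 0.026000000536441803], [-0.003000000026077032, -0.009999999776482582], [0.08500000089406967, 0.1420000046491623], [0.023000000044703484, 0.17800000309944153]]
```

>>> move_arm(rows="-0.006 0 -0.004 0;-0.005 0 -0.004 0;-0.004 0 -0.003 0;0 0 0 0")

```text
t: 28.6
ee_pos: [0.4619, -0.221, 0.1487]
tcp_rot: [0.0, 0.999, -0.034, 0.0]
contact_force: [3.3, -1.6, 5.2]
width: 0.0856
```

```bash
python3 - <<'E'
from h import *
w=manip.grab_frame("wrist");cv2.imwrite("pics/w13.png",w["image"][:,:,::-1])
st();low("r11",zmax=.17)
h=cv2.cvtColor(w["image"],cv2.COLOR_RGB2HSV);b=(h[...,0]>95)&(h[...,0]<130)&(h[...,1]>60)&(h[...,2]>60);print("blue px",b.sum(),np.argwhere(b).mean(0) if b.any() else "")
E
```

```text
t 28.65 lane xy [ 0.0652 -0.2148] tip z 0.1317 yaw-lane -0.005 F [ 3.8 -1.8  5.5] w 0.086 j [-0.45  0.12 -0.27  1.18 -0.    2.76]
wall 1211 [0.    0.087] [0.172 0.071] 67.7 [[-0.06499999761581421, 0.020999999716877937], [0.0010000000474974513, -0.006000000052154064], [0.06599999964237213, 0.15299999713897705], [0.0, 0.18000000715255737]]
blue px 0
```

>>> move_arm(rows="0.03 0 0.008 0;0.008 0 0.055 0;0 0 0 0")

```text
t: 29.08
ee_pos: [0.5262, -0.2267, 0.0986]
tcp_rot: [0.002, 0.999, -0.031, 0.029]
contact_force: [54.1, 2.2, 39.3]
width: 0.0858
```

```bash
python3 - <<'E'
from h import *
w=manip.grab_frame("wrist");cv2.imwrite("pics/w14.png",w["image"][:,:,::-1])
st();low("r12",zmax=.17)
h=cv2.cvtColor(w["image"],cv2.COLOR_RGB2HSV);b=(h[...,0]>95)&(h[...,0]<130)&(h[...,1]>60)&(h[...,2]>60);print("blue px",b.sum(),np.argwhere(b).mean(0) if b.any() else "")
E
```

```text
t 29.12 lane xy [ 0.1286 -0.2164] tip z 0.0828 yaw-lane -0.0 F [53.7  2.1 40.6] w 0.085 j [-0.42  0.21 -0.27  1.04  0.02  2.79]
wall 1193 [0.043 0.065] [0.183 0.073] 29.4 [[-0.054999999701976776, 0.050999999046325684], [-0.01899999938905239, -0.012000000104308128], [0.14000000059604645, 0.07800000160932541], [0.10499999672174454, 0.1420000046491623]]
blue px 0
```

Transit failed again: the fingers are on the wall at about 29° with 54 N. But the wall-contact hold itself is stable, and near 72° the camera should see the underside statically. I'll relieve the force and climb again.

>>> move_arm(rows="0.01 0 -0.012 0;0.004 0 -0.01 0;0.001 0 -0.008 0;0 0 0 0")

```text
t: 29.68
ee_pos: [0.5151, -0.224, 0.1153]
tcp_rot: [-0.0, 0.999, -0.034, 0.0]
contact_force: [6.6, -0.7, 3.4]
width: 0.0852
```

```bash
python3 - <<'E'
from h import *
st();low("r13",zmax=.17)
E
```

```text
t 29.68 lane xy [ 0.1183 -0.2145] tip z 0.0983 yaw-lane -0.005 F [ 6.6 -0.7  3.4] w 0.085 j [-0.41  0.23 -0.21  1.13  0.    2.8 ]
wall 1201 [0.039 0.069] [0.183 0.072] 33.7 [[-0.05700000002980232, 0.04800000041723251], [-0.017000000923871994, -0.012000000104308128], [0.13500000536441803, 0.08900000154972076], [0.09399999678134918, 0.14900000393390656]]
```

>>> move_arm(rows="0.009 0 0.01 0;0.009 0 0.012 0;0.009 0 0.012 0;0.008 0 0.012 0;0.008 0 0.012 0;0.008 0 0.012 0;0.008 0 0.01 0;0.008 0 0.008 0;0 0 0.01 0;0 0 0.006 0;0 0 0 0")

```text
t: 31.1
ee_pos: [0.5808, -0.2285, 0.0108]
tcp_rot: [-0.0, 0.999, -0.034, -0.001]
contact_force: [-0.1, -0.5, 0.4]
width: 0.0853
```

```bash
python3 - <<'E'
from h import *
st();low("r14",zmax=.17)
E
```

```text
t 31.1 lane xy [ 0.1842 -0.2149] tip z -0.0062 yaw-lane -0.005 F [-0.1 -0.5  0.4] w 0.085 j [-0.37  0.41 -0.21  0.96 -0.    2.83]
wall 1133 [0.063 0.036] [0.072 0.186] 89.6 [[-0.029999999329447746, 0.0010000000474974513], [0.15600000321865082, -0.0], [0.15600000321865082, 0.07199999690055847], [-0.029999999329447746, 0.0729999989271164]]
```

>>> move_arm(rows="-0.008 0 0.002 0;-0.008 0 0.002 0;-0.006 0 0 0;-0.0035 0 -0.0075 0;-0.0035 0 -0.0075 0;-0.0015 0 -0.008 0;-0.0015 0 -0.008 0;-0.0015 0 -0.008 0;-0.0015 0 -0.008 0;0 0 0 0")

```text
t: 32.4
ee_pos: [0.5485, -0.2268, 0.0561]
tcp_rot: [0.001, 0.999, -0.033, 0.003]
contact_force: [7.1, 0.1, 0.1]
width: 0.0854
```

```bash
python3 - <<'E'
from h import *
st();low("r15",zmax=.17)
E
```

```text
t 32.4 lane xy [ 0.1518 -0.2151] tip z 0.0391 yaw-lane -0.004 F [7.1 0.1 0.1] w 0.085 j [-0.39  0.31 -0.23  1.02  0.    2.82]
wall 1175 [0.052 0.051] [0.187 0.081] 18.5 [[-0.04899999871850014, 0.05999999865889549], [-0.024000000208616257, -0.017000000923871994], [0.15399999916553497, 0.0430000014603138], [0.1289999932050705, 0.11900000274181366]]
```

>>> move_arm(rows="-0.004 0 -0.0095 0;-0.004 0 -0.0095 0;-0.0065 0 -0.009 0;-0.0065 0 -0.009 0;0 0 0 0")

```text
t: 33.08
ee_pos: [0.5289, -0.2256, 0.0943]
tcp_rot: [0.001, 0.999, -0.033, 0.005]
contact_force: [10.9, -0.6, 5.4]
width: 0.0856
```

```bash
python3 - <<'E'
from h import *
st();low("r16",zmax=.17)
E
```

```text
t 33.08 lane xy [ 0.1321 -0.2152] tip z 0.0773 yaw-lane -0.004 F [10.9 -0.6  5.4] w 0.086 j [-0.4   0.25 -0.22  1.08  0.    2.8 ]
wall 1207 [0.038 0.069] [0.183 0.073] 34.3 [[-0.05900000035762787, 0.04699999839067459], [-0.017999999225139618, -0.013000000268220901], [0.1340000033378601, 0.09000000357627869], [0.09300000220537186, 0.1509999930858612]]
```

>>> move_arm(rows="-0.008 0 -0.009 0;-0.008 0 -0.0085 0;-0.009 0 -0.008 0;-0.0095 0 -0.007 0;-0.009 0 -0.006 0;-0.006 0 -0.003 0;0 0 0 0")

```text
t: 34.0
ee_pos: [0.4816, -0.2227, 0.1383]
tcp_rot: [0.001, 0.999, -0.033, 0.008]
contact_force: [12.2, 1.9, 18.5]
width: 0.0857
```

```bash
python3 - <<'E'
from h import *
st();low("r17",zmax=.17)
E
```

```text
t 34.0 lane xy [ 0.0847 -0.2152] tip z 0.1213 yaw-lane -0.004 F [12.2  1.9 18.5] w 0.086 j [-0.44  0.15 -0.26  1.15  0.    2.77]
wall 1216 [0.01  0.084] [0.175 0.071] 59.7 [[-0.06499999761581421, 0.026000000536441803], [-0.004000000189989805, -0.009999999776482582], [0.08500000089406967, 0.1420000046491623], [0.024000000208616257, 0.17800000309944153]]
```

>>> move_arm(rows="-0.006 0 -0.005 0;-0.006 0 -0.004 0;-0.005 0 -0.003 0;-0.002 0 -0.001 0;0 0 0 0")

```text
t: 34.67
ee_pos: [0.4601, -0.2212, 0.1493]
tcp_rot: [0.001, 0.999, -0.033, 0.005]
contact_force: [6.3, 0.8, 12.9]
width: 0.0855
```

```bash
cat >> h.py <<'E'
def blue(name):
    w=manip.grab_frame("wrist");cv2.imwrite(f"pics/{name}.png",w["image"][:,:,::-1])
    h=cv2.cvtColor(w["image"],cv2.COLOR_RGB2HSV);b=(h[...,0]>95)&(h[...,0]<130)&(h[...,1]>60)&(h[...,2]>50)
    print("blue px",b.sum(),np.argwhere(b).mean(0) if b.any() else "");return w
E
python3 - <<'E'
from h import *
st();low("r18",zmax=.17);w=blue("w15")
print([tuple(w["image"][v,253]) for v in range(210,262,3)])
E
```

```text
t 34.67 lane xy [ 0.0632 -0.215 ] tip z 0.1323 yaw-lane -0.005 F [ 6.3  0.8 12.9] w 0.086 j [-0.45  0.11 -0.28  1.18  0.    2.76]
wall 1215 [-0.001  0.087] [0.171 0.072] 68.8 [[-0.06599999964237213, 0.019999999552965164], [0.0010000000474974513, -0.006000000052154064], [0.06300000101327896, 0.15399999916553497], [-0.004000000189989805, 0.18000000715255737]]
blue px 0 
[(np.uint8(218), np.uint8(50), np.uint8(50)), (np.uint8(218), np.uint8(49), np.uint8(49)), (np.uint8(218), np.uint8(49), np.uint8(49)), (np.uint8(218), np.uint8(45), np.uint8(48)), (np.uint8(218), np.uint8(48), np.uint8(49)), (np.uint8(218), np.uint8(47), np.uint8(50)), (np.uint8(218), np.uint8(49), np.uint8(49)), (np.uint8(218), np.uint8(49), np.uint8(52)), (np.uint8(217), np.uint8(47), np.uint8(50)), (np.uint8(220), np.uint8(51), np.uint8(53)), (np.uint8(153), np.uint8(99), np.uint8(68)), (np.uint8(135), np.uint8(107), np.uint8(70)), (np.uint8(138), np.uint8(107), np.uint8(72)), (np.uint8(136), np.uint8(106), np.uint8(70)), (np.uint8(129), np.uint8(100), np.uint8(66)), (np.uint8(125), np.uint8(97), np.uint8(65)), (np.uint8(129), np.uint8(102), np.uint8(70)), (np.uint8(228), np.uint8(183), np.uint8(120))]
```

```bash
python3 -c "
import cv2
a=cv2.imread('pics/w15.png')[200:300,130:380];cv2.imwrite('pics/w15c.png',cv2.resize(a,None,fx=3,fy=3))"
```

```text
(no output)
```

View pics/w15c.png

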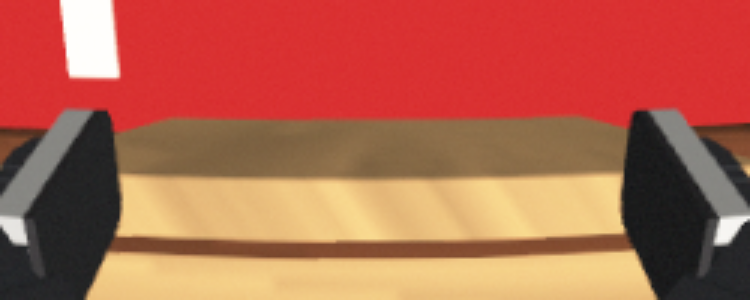

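The crop shows the whole underside as a shaded brown trapezoid (crop rows 118–178), bare wood with no blue. So the right crate is plain and the left one is stamped. I'm lowering the right crate along the arc.

>>> move_arm(rows="0.006 0 0.002 0;0.011 0 0.006 0;0.012 0 0.009 0;0.013 0 0.011 0;0.014 0 0.014 0;0.012 0 0.016 0;0.01 0 0.018 0;0.01 0 0.018 0;0.009 0 0.018 0;0.01 0 0.015 0;0.015 0 0 0;0 0 0 0")

```text
t: 36.28
ee_pos: [0.5788, -0.2284, 0.0184]
tcp_rot: [-0.0, 0.999, -0.034, -0.001]
contact_force: [-0.5, 0.5, -0.3]
width: 0.0852
```

```bash
python3 - <<'E'
from h import *
st((.19,-.215,.20));low("r19",zmax=.17)
E
```

```text
t 36.27 lane xy [ 0.1821 -0.2149] tip z 0.0014 yaw-lane -0.005 F [-0.5  0.5 -0.3] w 0.085 j [-0.38  0.4  -0.2   0.97 -0.    2.83]
tool shift [ 0.0076  0.     -0.1986]
wall 1135 [0.063 0.036] [0.187 0.073] 0.0 [[-0.029999999329447746, 0.07199999690055847], [-0.029999999329447746, -0.0010000000474974513], [0.15700000524520874, -0.0010000000474974513], [0.15700000524520874, 0.07199999690055847]]
```

Crate flat again. Now over to the left crate's outer side: lift, turn in stages, translate.

>>> move_arm(rows="0 0 -0.055 0;0 0 -0.055 0;0 0 -0.055 -0.18;0 0 -0.03 -0.185;0 0 0 -0.185;0 0 0 -0.185;0 0 0 -0.185;0 0 0 -0.185;0 0 0 -0.185;0 0 0 -0.185;0 0 0 -0.185;0 0 0 -0.185")

```text
t: 37.83
ee_pos: [0.5778, -0.2285, 0.2139]
tcp_rot: [-0.001, 0.628, 0.778, -0.0]
contact_force: [0.6, -0.2, 0.2]
width: 0.0854
```

>>> move_arm(rows="0 0 0 -0.185;0 0 0 -0.185;0 0 0 -0.185;0 0 0 -0.185;0 0 0 -0.185;0 0 0 -0.185;0 0 0 -0.185;0 0 0 0")

```text
t: 38.83
ee_pos: [0.578, -0.2285, 0.2139]
tcp_rot: [-0.0, 0.036, 0.999, 0.0]
contact_force: [0.7, 0.2, 0.2]
width: 0.0853
```

```bash
python3 - <<'E'
from h import *
st((.076,.385,.20))
w=manip.grab_frame("top");P=heightmap(w);I=w["image"]
for x0,x1 in((140,205),(295,355)):
    roi=np.zeros(P.shape[:2],bool);roi[145:235,x0:x1]=1
    for q in blobs((P[...,2]>.055)&(P[...,2]<.085)&roi,80): c=rect(w,q,.07);print(c,lane(c[0]).round(4),q.sum())
m=np.zeros(P.shape[:2],bool);m[165:215,60:120]=1;m&=(P[...,2]>.02)&(P[...,2]<.3)
L=lane(P[m]);print("cream tower lane ext",np.percentile(L,[3,50,97],axis=0).round(3))
E
```

```text
t 38.83 lane xy [ 0.1814 -0.2151] tip z 0.1969 yaw-lane 3.133 F [0.7 0.2 0.2] w 0.085 j [-0.38  0.31  0.12  1.38 -0.   -0.31]
tool shift [ 0.1107  0.5991 -0.003 ]
(array([0.5011, 0.2601]), array([0.1423, 0.1696]), 86.3) [0.0742 0.2678] 738
(array([ 0.4732, -0.1923]), array([0.0826, 0.1691]), 86.42) [ 0.0745 -0.1854] 296
cream tower lane ext [[0.027 0.514]
 [0.047 0.526]
 [0.071 0.637]]
```

>>> move_arm(rows="0.009 0.0495 0 0;0.009 0.0495 0 0;0.009 0.0495 0 0;0.009 0.0495 0 0;0.009 0.0495 0 0;0.009 0.0495 0 0;0.009 0.0495 0 0;0.009 0.0495 0 0;0.009 0.0495 0 0;0.009 0.0495 0 0;0.009 0.0495 0 0;0.009 0.0495 0 0")

```text
t: 40.38
ee_pos: [0.5115, 0.3727, 0.2139]
tcp_rot: [0.0, 0.036, 0.999, -0.0]
contact_force: [0.3, -0.2, 0.2]
width: 0.0856
```

>>> move_arm(rows="0 0 0 -0.185;0 0 0 -0.185;0 0 0 -0.185;0 0 0 -0.185;0 0 0 -0.185;0 0 0 -0.185;0 0 0 -0.185;0 0 0 -0.185;0 0 0 -0.083;0 0 0 0")

```text
t: 41.62
ee_pos: [0.5119, 0.3712, 0.2138]
tcp_rot: [-0.0, -0.678, 0.735, -0.0]
contact_force: [0.1, -0.3, 0.2]
width: 0.0854
```

```bash
python3 - <<'E'
from h import *
st((.078,.378,.02))
E
```

```text
t 41.62 lane xy [0.078  0.3794] tip z 0.1968 yaw-lane -1.589 F [ 0.1 -0.3  0.2] w 0.085 j [ 0.63  0.33  0.15  1.39 -0.   -0.86]
tool shift [ 1.300e-03 -1.000e-04  1.768e-01]
```

>>> move_arm(rows="0 0 0.045 -0.018;0 0 0.045 0;0 0 0.045 0;0 0 0.042 0;0.015 0 0 0;0.008 0 0 0;0.006 0 0 0;0.01 0 0 0;0.012 0 0 0;0.014 0 0 0;0.014 0 0 0;0 0 0 0")

```text
t: 43.12
ee_pos: [0.5069, 0.2908, 0.0364]
tcp_rot: [-0.001, -0.686, 0.728, -0.0]
contact_force: [0.1, -0.8, -0.3]
width: 0.0855
```

```bash
cat >> h.py <<'E'
def crates():
    w=manip.grab_frame("top");P=heightmap(w);L=lane(P)
    m=(P[...,2]>.055)&(P[...,2]<.085)&(L[...,0]>-.03)&(L[...,0]<.22)&(abs(L[...,1])<.36)
    h=cv2.cvtColor(w["image"],cv2.COLOR_RGB2HSV);m&=(h[...,2]>70)
    for q in blobs(m,120): c=rect(w,q,.07);print("rim",c,lane(c[0]).round(4),q.sum())
    return w
E
python3 - <<'E'
from h import *
st();w=crates();cv2.imwrite("pics/t2.png",cv2.resize(w["image"][100:260,90:370,::-1],None,fx=2.5,fy=2.5))
E
```

```text
t 43.12 lane xy [0.078  0.2988] tip z 0.0194 yaw-lane -1.569 F [ 0.1 -0.8 -0.3] w 0.085 j [ 0.52  0.32 -0.27  0.98 -0.   -0.99]
rim (array([0.4984, 0.2182]), array([0.16  , 0.1699]), 86.57) [0.0741 0.2259] 594
rim (array([ 0.471 , -0.2217]), array([0.1421, 0.1698]), 86.39) [ 0.0741 -0.2149] 723
```

>>> move_arm(rows="0.012 -0.001 0 0;0.018 -0.001 0 0;0.02 -0.001 0 0;0.02 -0.001 0 0;0.02 -0.001 0 0;0.02 -0.001 0 0;0.02 -0.001 0 0;0.02 -0.001 0 0;0.016 -0.001 0 0;0.012 -0.001 0 0;0.006 0 0 0;0 0 0 0")

```text
t: 44.68
ee_pos: [0.5067, 0.108, 0.0368]
tcp_rot: [-0.0, -0.686, 0.728, -0.0]
contact_force: [-0.2, -1.0, 0.2]
width: 0.0853
```

```bash
python3 - <<'E'
from h import *
st();w=crates()
E
```

```text
t 44.67 lane xy [0.0892 0.1163] tip z 0.0198 yaw-lane -1.568 F [-0.2 -1.   0.2] w 0.085 j [ 0.21  0.2  -0.43  0.94 -0.   -1.3 ]
rim (array([0.4967, 0.0148]), array([0.1148, 0.1699]), 86.78) [0.085  0.0227] 446
rim (array([ 0.471, -0.222]), array([0.1416, 0.1698]), 86.18) [ 0.0741 -0.2152] 730
```

>>> move_arm(rows="0.01 0 0 0;0.014 0 0 0;0.009 0 0 0;0.004 0 0 0;0 0 0 0;-0.01 0 0 0;-0.03 0 0 0;-0.05 0 0 0;-0.04 0 -0.04 0;0 0 -0.06 0;-0.03 0 -0.05 0;0 0 0 0")

```text
t: 46.22
ee_pos: [0.5157, 0.2344, 0.1913]
tcp_rot: [0.004, -0.687, 0.727, -0.001]
contact_force: [1.3, 0.5, -0.1]
width: 0.0851
```

```bash
python3 - <<'E'
from h import *
st();w=crates();cv2.imwrite("pics/t3.png",cv2.resize(w["image"][80:260,60:460,::-1],None,fx=2,fy=2))
f=dict(np.load("top0.npz"))
h=lambda I:cv2.cvtColor(I,cv2.COLOR_RGB2HSV)
d=cv2.absdiff(w["image"],f["image"]).max(2)>50
for n,(u,v) in dict(cup=(201,124),jar=(316,129),bowl=(281,133),cream=(88,188),gold=(420,188),brush=(238,120),purple=(132,111),green=(153,280)).items(): print(n,d[v-14:v+14,u-14:u+14].sum())
E
```

```text
t 46.23 lane xy [0.0904 0.2431] tip z 0.1743 yaw-lane -1.564 F [ 1.3  0.5 -0.1] w 0.085 j [ 0.43  0.2  -0.07  1.29  0.   -1.09]
rim (array([ 0.4951, -0.0096]), array([0.1397, 0.1698]), 86.58) [ 0.085  -0.0017] 682
rim (array([ 0.471 , -0.2218]), array([0.1419, 0.1698]), 86.39) [ 0.0741 -0.215 ] 732
cup 0
jar 0
bowl 0
cream 0
gold 0
brush 0
purple 0
green 211
```

View pics/t3.png

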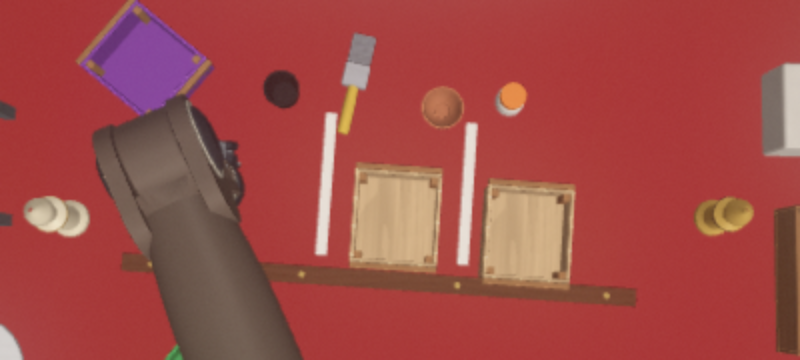

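The crate sits between the tapes at (396,217), square to them. The plain one is at (528,234) by the stop. The cup, jar, bowl, brush and towers are unchanged; the difference at the green crate is the arm covering it. Handing in.

```bash
python3 -c "
from workcell import manip
print(manip.job_done())"
```

```text
the job is handed in; nothing more can be done
None
```

I tipped the left crate first (about 67°) and then the right one (about 70°), let both back down flat, pushed the left crate into the lane and handed the job in at about 46 s of the 72 s. No verdict was reported.

**Which crate is stamped:** I never saw the stamp itself. A wrist picture with the right crate held at about 69° showed its whole underside as bare wood, so I took the left crate as the stamped one.

**Last checks before hand-in:**

| Check | Measured | Allowed |
|---|---|---|
| Pushed crate, off the lane's middle line | -2 mm | within 42 mm |
| Pushed crate, from the stop's far face | 85 mm | 60 to 200 mm |
| Pushed crate, turned from the lines | about 0.003 rad | less than 0.25 rad |
| Plain crate, moved from its start | 15 mm | less than 80 mm |
| Plain crate, across the lane | -215 mm | beyond 175 mm either side |

- **Other things on the table:** the cup, jar, bowl, brush, both towers and the purple crate showed no change in the top picture. The green crate was hidden behind the arm in that picture, so it was not checked.
- **What went wrong on the way:** I tried twice to shift the fingers fast under a tipped crate's bottom edge for a better view, and both times the crate fell first. The measured force reached about 103 N on the left crate, against the 120 N wrist limit, and about 67 N on the right. I could not tell which part of the gripper took the load, so I cannot rule out a breach of the separate 40 N limit on the arm and gripper body.
- **Extra tips:** a fast retreat with a snapshot also failed to show the right crate's underside. I tipped that crate up two more times to get the view.

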